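# Start the panel clamp's screw in its thread and hold it there

## Robot

A 6-joint arm with a two-finger parallel gripper is mounted at the origin on the work surface; the furniture and walls round the work are solid. World frame = base frame: x ahead of the robot, y to its left, z up, the work surface at z = 0. Lengths are in m, angles in rad, forces in N, time in s.
With the tool pointing down it reaches from about 0.275 to 0.75 m from the base axis. Payload 10.2 kg.
Tool frame: the origin (TCP) lies midway between the tips of the shut fingers; the grasp point (between the pads) lies 19 mm behind it (env.hold_point_z is the distance from the TCP to the grasp point, in m); x points along the fingers, z is the direction in which the jaws open and shut, and the axes are right-handed (so a half turn about x gives the same grasp; the last joint's range is limited). The gripper opens to 85 mm and grips with 20 to 120 N. Pads are 22 mm wide; open, the fingers measure 114 mm over their backs; the gripper's body (76 mm by 85 mm) begins 54 mm behind the grasp point. The pads swing forward as they close: fully open they stand 13 mm farther back than shut.
Start: joints at [-1.531, 0.313, 1.498, -0, 1.331, -0.223], TCP at [0.136, -0.507, 0.231] pointing down, gripper open.
Joint ranges: [-2.94, 2.94], [-0.97, 2.17], [0.19, 2.56], [-1.23, 4.37], [0.02, 3.11], [-2.88, 2.88]. Speed limits (rad/s): [2.39, 2.39, 3.01, 3.14, 3.14, 3.14].

## Interface

Orientations are given as a unit quaternion [x, y, z, w].
In Python, from bench import env, kinematics, monitor, eyes, job gives the robot as it stands. The module is installed in compiled form; this text tells all that it offers. Calls block until the motion is done:
- env.reach(position, orientation): joint-space move of the TCP to a pose.
- env.movel(position, velocity=0.15, frame=None, guard=None): straight line of the TCP; frame=None keeps the orientation; velocity is the mean speed in m/s. With guard (N) it stops when the force on the tool has changed by that much, and returns True; else False.
- env.set_joints(angles): joint-space move.
- env.release() and env.close_gripper(effort=None): open the fingers fully, or close them until they stop; effort is the grip in N (None keeps the last).
- env.hold(seconds).
- kinematics.ik(position, orientation): joint angles nearest the present ones, or None.
- monitor.sense(): the state.
- eyes.grab_frame(name): name is "scene" or "side" or "wrist"; returns a dict with "frame" (384x512x3 uint8, red, green, blue), "mtx" (3x3 intrinsics, pixels), "view" (4x4, takes a point from world to camera coordinates). Camera axes: x right, y down, z forward; pixel columns grow to the right and rows downward; lengths in m; the calibration is good to about 2 mm. A picture is of the moment at which its call begins. There is no depth.
A pose or a line that the arm cannot do raises env.MotionError and nothing moves.
- job.hand_in(): hands the job in, once; it reports no verdict.
The state is a dict: "clock": time; "joints": joint angles; "qvel": joint speeds; "joint_efforts": joint torques, N m; "position": TCP position; "ee_rot": TCP orientation; "contact_force": force on the tool from outside, world axes, zero at the start; "ft_torque": the same for the moment, N m; "finger_gap": opening from 0.0 (shut) to 1.0 (fully open).
Only numpy, scipy, OpenCV 4.12 (cv2) and the standard library are available. Lean on these libraries where they do the work, as an engineer would, in place of code of your own. Each camera call takes 0.05 s, during which the arm holds its last target. There are 200 camera calls.

## Task

Start the screw of the grey panel clamp without crossing its thread: by its red crank handle, turn it backward (anticlockwise seen from above) until you feel it drop into the thread, then turn it one full turn forward (clockwise). Finish while still holding the red handle still between the fingers, so the panel underneath can be lined up before anyone tightens it. Leave the paints and other things round the clamp where they are.

Things in the scene. Friction and masses are not known exactly. Their poses are not given: they have to be found in the camera images.
- clamp: Small C-frame clamp fixed to the desk; place and yaw vary. Origin on the desk under the screw's vertical axis; z up, +x toward its post. Wooden base 150 x 120 x 15 mm (x -85 to +65) with a small white panel on it; grey post 46 mm wide at x = 38 to 58 mm and grey arm, up to 111 mm high. Only the crank parts stand higher.
- boss_top (a point): Top centre of the round grey boss (42 mm diameter, 112 mm above the desk) which hides the thread: right-handed, 8 mm a turn. The screw first only rests on the thread's first turn. Turned backward it climbs 1 to 5 mm, then, at an unseen place that differs each time, 0.6 to 3.8 rad back from the start, drops 8 mm off the thread's end within 0.4 s. From there, turned forward, it sinks 8 mm a turn.
- screw (a joint): Turn of the screw, rad, growing anticlockwise from above (backward). It is the crank's direction in the clamp's frame: at 0 the crank arm points along the clamp's +x. Starts between -0.8 and 0.8; may run on for several turns. Turning needs 1 N at the handle when slow, 3 N at 2 rad/s; it stays where it is left.
- screw_lift (a joint): Height of the screw, m, growing upward: 0 at the very end of the thread just before the drop; 0 to -0.005 at the start; about -0.008 after the drop (1.3 mm higher for each radian turned on backward past the end); about -0.016 one turn forward from the drop; lowest -0.0245. A soft spring and its weight press the screw down with 5 to 8 N.
- handle: Red upright crank handle: smooth sleeve 18 mm thick, 42 mm tall, spinning freely on its pin, so fingers may keep one yaw as they carry it round. Origin on its axis at its lower end, 40 mm from the screw axis and 151 mm above the desk plus screw_lift. The steel crank and hub (28 mm wide, on the screw axis) rise at most 2 mm above this origin.
- handle_mid (a point): Middle of the red handle, on its axis, 21 mm above its lower end: grip here. The smooth sleeve (friction 0.25 to 0.4) slips up and down in fingers closed lightly (about 5 N) and falls with the screw; gripped at 20 N the fingers carry it and it falls only when they ease. Held up with more than about 25 N while turned forward, it jumps a thread instead of sinking.
- eraser: Blue and white eraser, 21 x 45 x 13 mm, a bystander; origin under its centre.
- tape: Roll of cream masking tape, 101 x 112 x 24 mm, a bystander; origin under its centre.
- tube_orange: Orange paint tube, 34 x 134 x 22 mm, long along its y, a bystander; origin under its centre.
- tube_blue: Light blue paint tube, 34 x 146 x 22 mm, long along its y, a bystander; origin under its centre.
- pot: White flower pot, 94 x 93 x 95 mm, lying on its side, a bystander; origin under its centre.
Not all that is in view belongs to the job. There is more than one size of the clamp; the one meant has the size given above.

How it is judged:
On the way, in this order (a step that is already met when the one before it is completed fails the run):
1. the screw has been turned backward off the end of the thread and has dropped (lower than -4.4 mm with screw above 1.2 rad) (value of joint screw above 1.2 rad and value of joint screw_lift below -0.0044 m), for 0.1 s.
2. the screw has been turned forward one turn (screw_lift within 2.8 mm, a third of a turn, of -16 mm) (value of joint screw_lift between -0.0188 and -0.0132 m), for 0.2 s.
At the end, for the whole second after the job is handed in: The screw is one turn in (screw_lift between -18.8 and -13.2 mm), still (under 0.5 rad/s), and the red handle is held between the fingers: more than 2 N of contact, the point between the pads within 30 mm of the handle's middle (all of step 2 and contact force between the fingers and handle above 2 N and distance between the grasp point and handle_mid below 0.03 m and velocity of joint screw between -0.5 and 0.5 rad/s); the arm keeps its last pose, push and grip.
It fails at once if the eraser beside the clamp moved more than 30 mm (distance of eraser from where it was at the start of the episode above 0.03 m).
It fails at once if the tape roll beside the clamp moved more than 30 mm (distance of tape from where it was at the start of the episode above 0.03 m).
It fails at once if the orange tube beside the clamp moved more than 30 mm (distance of tube_orange from where it was at the start of the episode above 0.03 m).
It fails at once if the blue tube beside the clamp moved more than 30 mm (distance of tube_blue from where it was at the start of the episode above 0.03 m).
It fails at once if the white pot beside the clamp moved more than 30 mm (distance of pot from where it was at the start of the episode above 0.03 m).
It also fails if it takes over 67 s, if anything falls off the work surface, if the arm or the gripper's body presses on something with over 40 N, if the wrist force passes 120 N, or if a joint passes its speed limit or range.

## Working session

There is one attempt and no reset: what is moved stays moved. The work goes in short steps, each a Python script; the robot and the scene stay as the last script left them, time stands still between calls to the robot, and variables do not carry over. Pictures are saved under pics/ and viewed, about 8 in all and at most 12, crops included, and the job is handed in when it is done.

```bash
mkdir -p pics; ls; python3 - <<'E'
from bench import env,kinematics,monitor,eyes,job
import cv2,numpy as np
ims=[]
for n in("scene","side"):
    f=eyes.grab_frame(n); cv2.imwrite(f"pics/{n}0.png",f["frame"][:,:,::-1]); print(n,f["mtx"].tolist(),np.round(f["view"],3).tolist())
    np.savez(f"{n}.npz",**f)
print(monitor.sense(),env.hold_point_z)
E
```

```text
pics
scene [[480.77910762746865, 0.0, 256.01407341842076], [0.0, 480.77910762746865, 183.00775253285428], [0.0, 0.0, 1.0]] [[-0.682, -0.732, -0.017, 0.312], [-0.535, 0.514, -0.671, 0.33], [0.5, -0.448, -0.741, 1.677], [0.0, 0.0, 0.0, 1.0]]
side [[358.87267458181276, 0.0, 251.89576476382203], [0.0, 358.87267458181276, 197.87246628159107], [0.0, 0.0, 1.0]] [[0.946, -0.324, -0.001, -0.415], [-0.194, -0.565, -0.802, 0.2], [0.259, 0.759, -0.597, 1.087], [0.0, 0.0, 0.0, 1.0]]
{'clock': 0.1, 'joints': array([-1.53137498e+00,  3.13400926e-01,  1.49832746e+00,  3.58653097e-06,
        1.33100228e+00, -2.23409666e-01]), 'qvel': array([-0.00023902, -0.00159737, -0.0007197 ,  0.00088875, -0.00027836,
        0.00041484]), 'joint_efforts': array([ 3.72874812e-03, -4.12895072e+01, -2.60142320e+01, -2.21240443e-04,
        3.02762986e-03, -1.39834862e-05]), 'position': array([ 0.13637852, -0.50675222,  0.23080145]), 'ee_rot': array([ 0.43048031,  0.56146343, -0.42985986,  0.560951  ]), 'contact_force': array([ 1.11726513,  0.2673623 , -0.33085102]), 'ft_torque': array([ 0.00031157, -0.00560675,  0.00105293]), 'finger_gap': 0.999907826169277} 0.0187
```

View pics/scene0.png

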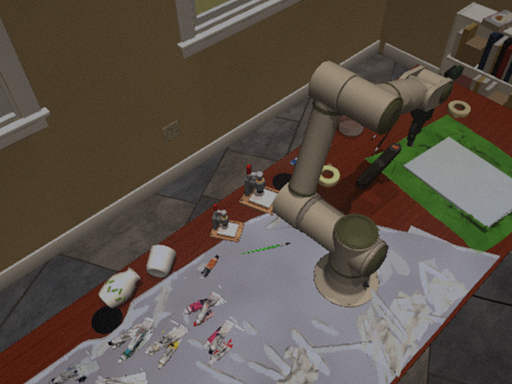

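View pics/side0.png

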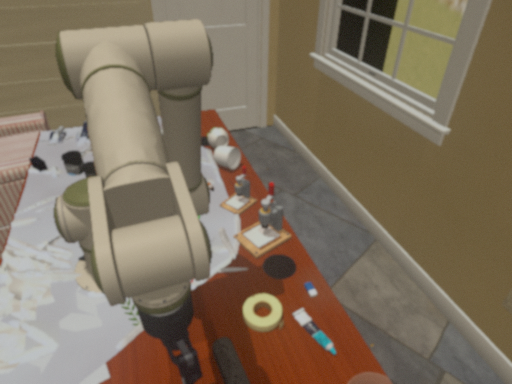

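The scene view shows two clamps, at about (262,185) and (227,222). The side view shows them at (268,220) and (240,192). Next I'll triangulate the red handles and measure the bases.

```bash
cat > h.py <<'E'
import numpy as np,cv2
def ray(f,uv):
    V=f["view"];R=V[:3,:3];d=R.T@np.linalg.inv(f["mtx"])@[uv[0],uv[1],1.];return -R.T@V[:3,3],d/np.linalg.norm(d)
def onz(f,uv,z):
    c,d=ray(f,uv);return c+d*(z-c[2])/d[2]
def tri(f,a,g,b):
    A=np.zeros((3,3));y=np.zeros(3)
    rs=[ray(f,a),ray(g,b)]
    for c,d in rs:
        P=np.eye(3)-np.outer(d,d);A+=P;y+=P@c
    x=np.linalg.solve(A,y);return x,[np.linalg.norm((np.eye(3)-np.outer(d,d))@(x-c)) for c,d in rs]
def proj(f,p):
    q=f["view"][:3,:3]@p+f["view"][:3,3];q=f["mtx"]@q;return q[:2]/q[2]
def mask(f,kind):
    h=cv2.cvtColor(f["frame"],cv2.COLOR_RGB2HSV)
    if kind=="red": return cv2.inRange(h,(0,150,70),(5,255,255))|cv2.inRange(h,(168,150,70),(180,255,255))
    return cv2.inRange(h,(8,90,110),(20,220,255))
def blobs(f,kind,amin=6):
    n,l,s,c=cv2.connectedComponentsWithStats(mask(f,kind));return [(c[i].round(1).tolist(),s[i].tolist()) for i in range(1,n) if s[i][4]>=amin],l
E
python3 - <<'E'
from h import *
F={n:dict(np.load(n+".npz")) for n in("scene","side")}
for n,f in F.items():
    for k in("red","wood"):
        print(n,k,[b for b in blobs(f,k,8)[0] if (b[1][4]<3000 and b[0][1]<260)][:14])
a=F["scene"]["frame"][150:260,190:310];b=F["side"]["frame"][160:270,205:325]
im=np.hstack([cv2.resize(x,None,fx=3.3,fy=3.3,interpolation=2) for x in(a,b)]);cv2.imwrite("pics/c1.png",im[:,:,::-1])
E
```

```text
scene red [([510.3, 47.2], [509, 45, 3, 5, 9]), ([495.1, 142.1], [492, 141, 7, 3, 8]), ([336.6, 148.1], [335, 145, 4, 7, 8]), ([248.5, 167.9], [247, 164, 4, 10, 24]), ([236.2, 193.3], [233, 190, 8, 7, 17]), ([237.2, 201.5], [236, 199, 4, 7, 10]), ([232.6, 202.6], [230, 201, 6, 4, 8]), ([215.4, 207.2], [213, 204, 9, 8, 32]), ([225.7, 206.8], [223, 204, 6, 6, 13]), ([242.0, 214.1], [228, 207, 33, 15, 138]), ([207.3, 212.8], [205, 210, 4, 6, 10]), ([401.1, 213.9], [398, 212, 7, 4, 10]), ([202.6, 234.1], [187, 216, 34, 34, 256]), ([392.9, 218.9], [390, 217, 6, 5, 8])]
scene wood [([394.5, 146.1], [392, 145, 6, 3, 11]), ([259.6, 180.7], [256, 178, 8, 5, 19]), ([271.7, 189.0], [265, 186, 14, 7, 30]), ([255.2, 204.6], [239, 194, 34, 21, 167]), ([229.3, 232.1], [211, 220, 33, 22, 208])]
side red [([243.7, 168.6], [241, 165, 6, 8, 30]), ([270.6, 188.0], [268, 183, 6, 11, 48])]
side wood [([448.9, 1.2], [447, 0, 5, 3, 9]), ([493.3, 1.7], [492, 0, 4, 4, 9]), ([491.5, 10.3], [488, 5, 7, 13, 31]), ([503.2, 17.3], [501, 16, 6, 3, 9]), ([506.0, 39.0], [503, 38, 8, 3, 11]), ([507.9, 60.1], [505, 58, 7, 5, 10]), ([495.6, 107.2], [491, 101, 10, 14, 35]), ([502.1, 106.2], [500, 105, 5, 4, 8]), ([214.0, 124.8], [201, 110, 41, 42, 508]), ([330.2, 112.8], [329, 110, 3, 7, 8]), ([344.4, 111.1], [343, 110, 4, 3, 8]), ([503.1, 115.3], [500, 112, 7, 7, 18]), ([322.1, 119.0], [321, 117, 4, 5, 8]), ([328.6, 121.9], [326, 118, 6, 9, 18])]
```

View pics/c1.png

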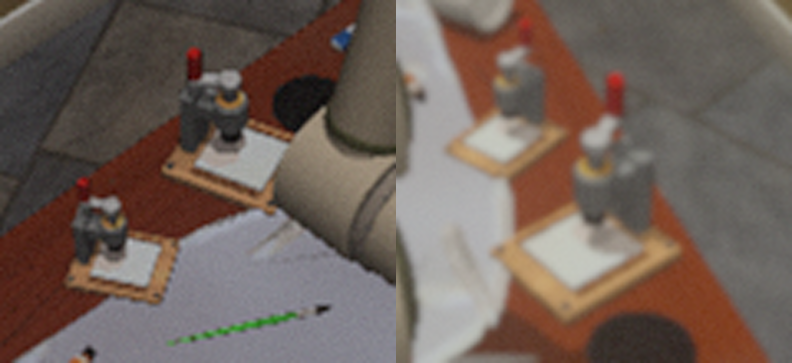

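The crop shows a larger clamp (red handle at scene (248,168), side (271,188)) and a smaller one behind it (scene (215,206), side (244,169)). I'll check their sizes next.

```bash
python3 - <<'E'
from h import *
S,D=[dict(np.load(n+".npz")) for n in("scene","side")]
for nm,a,b in(("big",(248.5,168.2),(270.6,188.2)),("small",(215.4,206.5),(243.7,168.6))):
    x,e=tri(S,a,D,b);print(nm,x.round(3),np.round(e,4))
def c(u,v): return (205+(u-396)/3.3,160+v/3.3)
for P,z in(([c(497,250),c(563,318),c(681,247)],.015),([c(446,148),c(490,176),c(567,131)],.010)):
    q=[onz(D,p,z) for p in P]; print(np.round(q,3).tolist(),[np.linalg.norm(q[i]-q[i+1]).round(3) for i in(0,1)])
E
```

```text
big [ 0.499 -0.005  0.171] [0.0016 0.0016]
small [0.471 0.186 0.133] [0.0007 0.0007]
[[0.378, -0.015, 0.015], [0.409, -0.122, 0.015], [0.551, -0.069, 0.015]] [np.float64(0.112), np.float64(0.152)]
[[0.374, 0.167, 0.01], [0.406, 0.104, 0.01], [0.51, 0.153, 0.01]] [np.float64(0.07), np.float64(0.115)]
```

The larger clamp is the right one: its base measures 0.112 x 0.152 m, yaw is about 19.5°, and the axis is near (0.472,-0.038). The handle's middle is near (0.499,-0.005,0.171). I'll move above it for a wrist view.

```bash
python3 - <<'E'
from bench import env,kinematics,monitor,eyes
from h import *
from scipy.spatial.transform import Rotation as R
s=monitor.sense();print(R.from_quat(s["ee_rot"]).as_matrix().round(2).tolist())
p=s["position"];env.movel([p[0],p[1],.36],velocity=.3)
# jaws along world direction phi, tool x down
def q(phi):
    x=np.array([0,0,-1.]);z=np.array([np.cos(phi),np.sin(phi),0]);return R.from_matrix(np.c_[x,np.cross(z,x),z]).as_quat()
s=monitor.sense()
for d in range(-90,271,30):
    j=kinematics.ik([.472,-.038,.36],q(np.radians(d)));print(d,None if j is None else np.round(j,2))
z=R.from_quat(s["ee_rot"]).as_matrix()[:,2];print(z)
E
```

```text
[[-0.0, 0.97, 0.26], [0.0, 0.26, -0.97], [-1.0, 0.0, -0.0]]
-90 [-0.33  0.14  1.39 -0.    1.62  1.24]
-60 [-0.33  0.14  1.39  0.    1.62  0.72]
-30 [-0.33  0.14  1.39 -0.    1.62  0.2 ]
0 [-0.33  0.14  1.39 -0.    1.62 -0.33]
30 [-0.33  0.14  1.39 -0.    1.62 -0.85]
60 [-0.33  0.14  1.39  0.    1.62 -1.38]
90 [-0.33  0.14  1.39 -0.    1.62 -1.9 ]
120 [-0.33  0.14  1.39 -0.    1.62 -2.42]
150 None
180 [-0.33  0.14  1.39 -0.    1.62  2.81]
210 [-0.33  0.14  1.39  0.    1.62  2.29]
240 [-0.33  0.14  1.39  0.    1.62  1.77]
270 [-0.33  0.14  1.39 -0.    1.62  1.24]
[ 2.59765176e-01 -9.65671707e-01 -4.56823277e-04]
```

```bash
cat >> h.py <<'E'
from scipy.spatial.transform import Rotation as R
def q(phi):
    x=np.array([0,0,-1.]);z=np.array([np.cos(phi),np.sin(phi),0]);return R.from_matrix(np.c_[x,np.cross(z,x),z]).as_quat()
E
python3 - <<'E'
from bench import env,kinematics,monitor,eyes
from h import *
env.reach([.44,-.05,.36],q(0)); env.hold(.3)
for n in("wrist","side","scene"):
    f=eyes.grab_frame(n);np.savez(n+"1.npz",**f)
    if n=="wrist": W=f
    if n=="side": D=f
print(monitor.sense()["clock"],-W["view"][:3,:3].T@W["view"][:3,3])
print("w",[b for b in blobs(W,"red",30)[0]]);print("d",[b for b in blobs(D,"red",15)[0]])
cv2.imwrite("pics/w1.png",W["frame"][:,:,::-1])
E
```

```text
3.1 [0.44011387 0.02891544 0.50259083]
w [([304.2, 129.5], [295, 121, 20, 18, 262]), ([125.8, 173.4], [95, 145, 62, 54, 857])]
d [([243.7, 168.5], [242, 165, 5, 8, 27]), ([270.8, 188.0], [268, 183, 6, 11, 43]), ([203.2, 269.6], [201, 268, 7, 4, 18])]
```

View pics/w1.png

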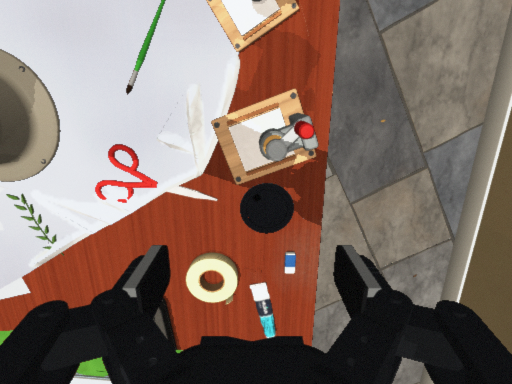

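The wrist view shows the handle top at (305,129), the hub at (273,147) and the base corners at (212,122), (294,90), (316,153) and (238,184). Eraser, tape and tube are well away to the south.

```bash
python3 - <<'E'
from h import *
W,D,S=[dict(np.load(n+"1.npz")) for n in("wrist","side","scene")]
print(W["mtx"][0,0])
C=np.array([onz(W,p,.015) for p in((212,122),(294,90),(316,153),(238,184))])[:,:2];print(C.round(3).tolist())
ctr=C.mean(0);ex=(C[1]-C[0]+C[2]-C[3]);ex/=np.linalg.norm(ex);yaw=np.arctan2(ex[1],ex[0])
print("origin",(ctr+ex*.010).round(4),"yaw",np.degrees(yaw),[np.linalg.norm(C[i]-C[i-1]).round(3) for i in range(4)])
print("hub",onz(W,(273,147),.151).round(4))
x,e=tri(W,(304,130),D,(270.8,188.0));print("tri",x.round(4),e)
b=[b for b in blobs(W,"red",30)[0]][0]
m=(blobs(W,"red",30)[1]); 
for r in range(118,142): print(''.join('#' if mask(W,"red")[r,c] else '.' for c in range(290,320)))
for z in(.187,.190,.192): print(z,onz(W,(305.5,128.5),z).round(4))
E
```

```text
285.6824210438955
[[0.374, -0.009], [0.508, 0.042], [0.55, -0.061], [0.415, -0.116]]
origin [ 0.471  -0.0323] yaw 21.43376605057548 [np.float64(0.115), np.float64(0.143), np.float64(0.111), np.float64(0.146)]
hub [ 0.4661 -0.0281  0.151 ]
tri [ 0.4992 -0.0054  0.1707] [np.float64(0.0003981227369810831), np.float64(0.00039812273698105875)]
..............................
..............................
..............................
..........###.................
........########..............
......#############...........
......##############..........
......#################.......
.....###################......
.....###################......
.....###################......
.....####################.....
.....####################.....
......###################.....
......##################......
.......#################......
........###############.......
.........##############.......
..........############........
...........##########.........
.............#####............
..............................
..............................
..............................
0.187 [ 0.4982 -0.0022  0.187 ]
0.19 [ 0.4976 -0.002   0.19  ]
0.192 [ 0.4972 -0.0018  0.192 ]
```

```bash
python3 - <<'E'
from bench import env,kinematics,monitor,eyes
from h import *
env.reach([.475,-.10,.28],q(0)); env.hold(.3)
W=eyes.grab_frame("wrist");np.savez("wrist2.npz",**W)
print(monitor.sense()["clock"],-W["view"][:3,:3].T@W["view"][:3,3])
print("w",[b for b in blobs(W,"red",60)[0]])
print(proj(W,np.array([.468,-.031,.151])))
u,v=proj(W,np.array([.48,-.02,.151])).astype(int);u0,v0=u-60,v-60
print(u0,v0);cv2.imwrite("pics/w2.png",cv2.resize(W["frame"][v0:v0+120,u0:u0+120],None,fx=5,fy=5,interpolation=2)[:,:,::-1])
E
```

```text
3.9333 [ 0.47481122 -0.02025711  0.42373854]
w [([281.9, 77.6], [270, 65, 25, 25, 463]), ([73.8, 152.8], [38, 118, 75, 68, 1332])]
[243.91282566 110.30470416]
197 37
```

View pics/w2.png

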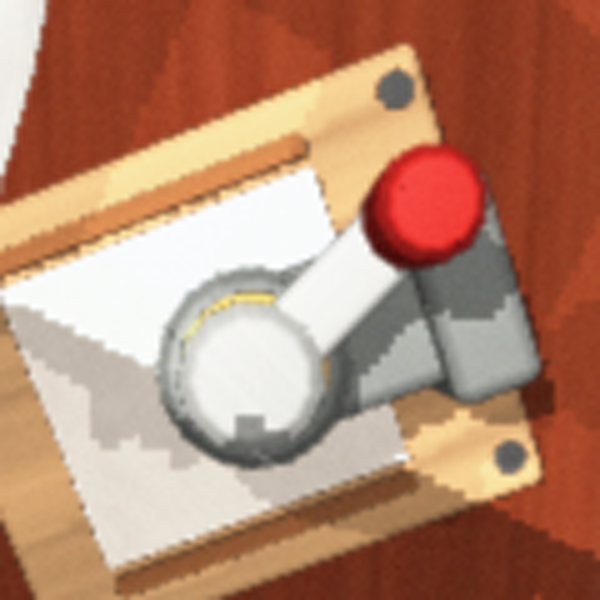

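The crop shows the hub centre at image pixel (248,111), the boss ring centre at about (247,110.6) and the handle top centre at (283.6,76.6).

```bash
python3 - <<'E'
from h import *
W=dict(np.load("wrist2.npz"))
o=lambda u,v,z:onz(W,(197+(u+.5)/5-.5,37+(v+.5)/5-.5),z).round(4)
print("hub",o(256,370,.150),"boss",o(251,368,.112),"handle top",o(433,199,.190),o(433,199,.192))
E
```

```text
hub [ 0.4716 -0.0313  0.15  ] boss [ 0.4701 -0.0324  0.112 ] handle top [ 0.499  -0.0046  0.19  ] [ 0.4988 -0.0048  0.192 ]
```

```bash
cat >> h.py <<'E'
C=np.array([.4705,-.0322]);TH0=np.arctan2(.0276,.0284);YAW=.365
def turn(env,monitor,th,dth,z,vel=.05,pitch=.00127,step=.2,r=.04,log=True,stop=None):
    n=max(1,int(round(abs(dth)/step)));out=[]
    for i in range(n):
        th+=dth/n;z+=pitch*dth/n
        env.movel([C[0]+r*np.cos(th),C[1]+r*np.sin(th),z],velocity=vel)
        s=monitor.sense();F=s["contact_force"]
        if log: print("t%.2f th%.2f z%.4f(%.4f) F"%(s["clock"],th-YAW,s["position"][2],z),F.round(1),"gap%.3f"%s["finger_gap"])
        if stop and stop(s,F): break
    return th,z
E
python3 - <<'E'
from bench import env,kinematics,monitor,eyes
from h import *
env.reach([.499,-.0045,.23],q(0))
env.movel([.499,-.0045,.1545],velocity=.08)
env.hold(.2);s=monitor.sense();print(s["clock"],s["position"],s["contact_force"].round(1))
try: env.close_gripper(effort=5)
except Exception as e: print(repr(e)); env.close_gripper(effort=20)
env.hold(.2);s=monitor.sense();print(s["clock"],s["position"],s["contact_force"].round(1),s["finger_gap"])
th,z=turn(env,monitor,TH0,.6,.1545)
env.hold(.2);print(monitor.sense()["contact_force"].round(1));print(th,z)
E
```

```text
5.7417 [ 0.49914299 -0.0045235   0.15481608] [-0.3  0.7  0.2]
6.5667 [ 0.49906041 -0.00452186  0.15457186] [-0.3 -0.4  0.4] 0.20216093306383642
t6.88 th0.61 z0.1548(0.1548) F [ 0.5 -0.  -0.3] gap0.204
t7.18 th0.81 z0.1550(0.1550) F [-1.6 -1.1  0.3] gap0.200
t7.49 th1.01 z0.1553(0.1553) F [-0.4 -0.3  0.1] gap0.201
[ 0.2 -0.3  0.5]
1.3711134208100515 0.155262
```

```bash
python3 - <<'E'
from bench import env,kinematics,monitor,eyes
from h import *
W=eyes.grab_frame("wrist");D=eyes.grab_frame("side")
print("w",blobs(W,"red",40)[0]);print("d",blobs(D,"red",6)[0])
p=proj(D,np.array([.47,0.01,.17])).astype(int);print(p)
d=D["frame"][p[1]-48:p[1]+48,p[0]-48:p[0]+48]
im=np.hstack([W["frame"],cv2.resize(d,(288,288),interpolation=2).repeat(1,0) if False else np.vstack([cv2.resize(d,(288,288)),np.zeros((96,288,3),np.uint8)])])
cv2.imwrite("pics/w3.png",im[:,:,::-1])
E
```

```text
w [([31.1, 259.7], [0, 224, 75, 76, 1885]), ([250.9, 265.8], [233, 231, 37, 68, 2066])]
d [([264.0, 187.2], [263, 182, 3, 11, 32]), ([203.4, 269.5], [201, 268, 7, 4, 17])]
[260 187]
```

View pics/w3.png

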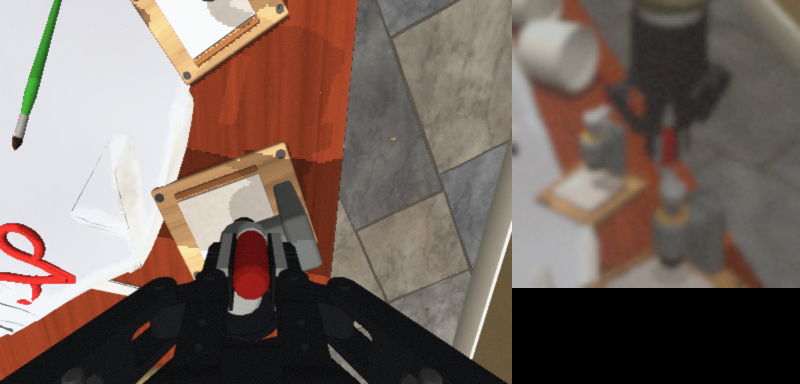

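The wrist view shows the handle between the pads at about (251,266), rows 231 to 299. The side crop agrees. I'll track the blob's rows to spot the drop.

```bash
cat >> h.py <<'E'
def rim(eyes):
    b=[b for b in blobs(eyes.grab_frame("wrist"),"red",40)[0] if 200<b[0][0]<300 and b[0][1]>180]
    b=max(b,key=lambda b:b[1][4])[1]; return b[1],b[1]+b[3],b[4]
E
python3 - <<'E'
from bench import env,kinematics,monitor,eyes
from h import *
th,z=1.3711,.155262
base=rim(eyes);print(base)
while th-YAW<4.6:
    th,z=turn(env,monitor,th,.3,z,step=.15)
    r=rim(eyes);print("   rim",r,"th",th,"z",z)
    if r[1]<base[1]-8 and th-YAW>1.35: break
env.hold(.4);print(rim(eyes),monitor.sense()["contact_force"].round(1))
E
```

```text
(231, 299, 2066)
t8.11 th1.16 z0.1555(0.1555) F [ 1.6 -1.9 -0.6] gap0.200
t8.38 th1.31 z0.1556(0.1556) F [-0.3 -1.   0.1] gap0.202
   rim (232, 300, 2085) th 1.6710999999999998 z 0.15564300000000003
t8.69 th1.46 z0.1558(0.1558) F [-0.3 -0.5 -0.1] gap0.199
t8.96 th1.61 z0.1560(0.1560) F [ 0.8 -0.9 -1.3] gap0.201
   rim (232, 300, 2080) th 1.9710999999999996 z 0.15602400000000005
t9.28 th1.76 z0.1562(0.1562) F [ 1.4 -0.4 -0.9] gap0.199
t9.54 th1.91 z0.1564(0.1564) F [-0.3 -1.8 -0.5] gap0.199
   rim (232, 300, 2060) th 2.2710999999999997 z 0.15640500000000007
t9.86 th2.06 z0.1566(0.1566) F [ 1.1 -0.4 -1.3] gap0.200
t10.12 th2.21 z0.1568(0.1568) F [ 1.1 -0.8 -1.4] gap0.200
   rim (232, 300, 2047) th 2.5710999999999995 z 0.1567860000000001
t10.44 th2.36 z0.1570(0.1570) F [ 2.  -1.9 -1.5] gap0.203
t10.71 th2.51 z0.1572(0.1572) F [ 2.1 -0.3 -1.1] gap0.203
   rim (231, 301, 2036) th 2.8710999999999993 z 0.1571670000000001
t11.03 th2.66 z0.1573(0.1574) F [ 2.7 -0.3 -2. ] gap0.199
t11.29 th2.81 z0.1572(0.1575) F [ 2.6 -0.1 -6.9] gap0.201
   rim (231, 299, 2026) th 3.171099999999999 z 0.1575480
[... 429 characters left out ...]
0.200
t13.04 th3.71 z0.1587(0.1587) F [ 1.   1.1 -7.7] gap0.204
   rim (231, 299, 2089) th 4.071099999999999 z 0.1586910000000002
t13.36 th3.86 z0.1589(0.1589) F [ 0.8  1.  -7.2] gap0.199
t13.62 th4.01 z0.1591(0.1591) F [ 0.6  0.7 -7.2] gap0.198
   rim (231, 300, 2102) th 4.371099999999999 z 0.1590720000000002
t13.94 th4.16 z0.1593(0.1593) F [ 0.4  1.5 -6.7] gap0.202
t14.21 th4.31 z0.1594(0.1595) F [-0.3  0.5 -6.9] gap0.198
   rim (231, 300, 2107) th 4.6711 z 0.15945300000000023
t14.53 th4.46 z0.1597(0.1596) F [-0.   0.3 -8.2] gap0.206
t14.79 th4.61 z0.1598(0.1598) F [ 0.2  0.3 -7.3] gap0.200
   rim (231, 300, 2102) th 4.971100000000001 z 0.15983400000000025
(231, 300, 2090) [ 0.5  0.3 -7.1]
```

The force shows the end of the thread. At screw ≈ 2.75 rad Fz stepped by about -6 N and stayed there, so the fingers are now carrying the screw. I'll come forward part of the way while holding it, staying past the end, then ease so it drops, and regrip lower.

```bash
python3 - <<'E'
from bench import env,kinematics,monitor,eyes
from h import *
th,z=turn(env,monitor,4.9711,-.9,.15983)
print(th,z,rim(eyes))
env.release();env.hold(.5)
s=monitor.sense();print(s["clock"],s["contact_force"].round(1),s["finger_gap"])
try: print("after",rim(eyes))
except Exception as e: print(e)
W=eyes.grab_frame("wrist");D=eyes.grab_frame("side")
print("d",blobs(D,"red",6)[0])
zt=.1573-.008+.00127*(th-YAW-2.75);print("lower to",zt)
p=s["position"];print(env.movel([p[0],p[1],zt],velocity=.05,guard=12))
env.hold(.2);print(monitor.sense()["contact_force"].round(1),rim(eyes))
env.close_gripper(effort=20);env.hold(.3)
s=monitor.sense();print(s["clock"],s["position"],s["contact_force"].round(1),s["finger_gap"],rim(eyes))
W=eyes.grab_frame("wrist");cv2.imwrite("pics/w4.png",W["frame"][150:,120:400,::-1])
E
```

```text
t15.62 th4.38 z0.1595(0.1595) F [-0.9  0.2 -6.9] gap0.208
t15.96 th4.16 z0.1592(0.1593) F [-0.4  1.2 -6.8] gap0.205
t16.29 th3.93 z0.1589(0.1590) F [-0.5  1.1 -6.9] gap0.203
t16.62 th3.71 z0.1587(0.1587) F [-0.   1.3 -7.1] gap0.199
4.071100000000001 0.158687 (230, 299, 2091)
17.8417 [-0.7  0.4 -0.2] 1.0016737583688833
after (224, 288, 1838)
d [([243.6, 168.9], [242, 165, 5, 8, 29]), ([260.6, 203.3], [258, 197, 7, 13, 56]), ([203.4, 269.6], [201, 268, 7, 4, 17])]
lower to 0.150514247
False
[-1.  -0.1  0.2] (230, 299, 2132)
19.4833 [ 0.4466705  -0.06440498  0.15057794] [ 2.1 -0.1  1.5] 0.20166815591737605 (231, 300, 2099)
```

View pics/w4.png

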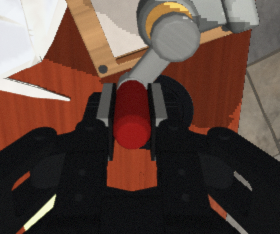

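The drop is confirmed. The rim moved 11 rows on release, and after lowering to the predicted height the view matches the earlier grip (230–299). Next I'll turn forward down the helix.

```bash
python3 - <<'E'
from bench import env,kinematics,monitor,eyes
from h import *
th,z=4.0711,.1505
rem=-(.016-.0068)/.00127
for k in range(5):
    th,z=turn(env,monitor,th,rem/5,z,step=.25,log=False,stop=lambda s,F:abs(F[2])>18)
    s=monitor.sense();print(s["clock"],th-YAW,z,s["contact_force"].round(1),s["finger_gap"].round(3),rim(eyes))
    if abs(s["contact_force"][2])>18: break
env.hold(.5);s=monitor.sense();print(s["position"],s["contact_force"].round(1),rim(eyes))
W=eyes.grab_frame("wrist");D=eyes.grab_frame("side");print("d",blobs(D,"red",6)[0])
cv2.imwrite("pics/w5.png",np.hstack([W["frame"][150:,120:400],cv2.resize(D["frame"][150:250,210:310],(234,234))])[:,:,::-1])
E
```

```text
Traceback (most recent call last):
AttributeError: 'float' object has no attribute 'round'
```

```bash
python3 - <<'E'
from bench import env,kinematics,monitor,eyes
from h import *
rem=-(.016-.0068)/.00127
th,z=4.0711+rem/5,.1505-.0092/5
s=monitor.sense();p=s["position"];a=np.arctan2(p[1]-C[1],p[0]-C[0]);print("check",a,th,p[2],z,s["contact_force"].round(1),rim(eyes))
assert abs(np.angle(np.exp(1j*(a-th))))<.05
for k in range(4):
    th,z=turn(env,monitor,th,rem/5,z,step=.25,log=False,stop=lambda s,F:abs(F[2])>18)
    s=monitor.sense();print(round(s["clock"],2),th-YAW,z,s["contact_force"].round(1),round(s["finger_gap"],3),rim(eyes))
    if abs(s["contact_force"][2])>18: break
env.hold(.5);s=monitor.sense();print(s["position"],s["contact_force"].round(1),rim(eyes))
W=eyes.grab_frame("wrist");D=eyes.grab_frame("side");print("d",blobs(D,"red",6)[0])
cv2.imwrite("pics/w5.png",np.hstack([W["frame"][150:,120:400],cv2.resize(D["frame"][150:250,210:310],(234,234))])[:,:,::-1])
E
```

```text
check 2.6106877282524352 2.622281102362205 0.1486417943586048 0.14866 [2.8 1.3 0. ] (232, 300, 2033)
23.73 0.8084622047244097 0.14681999999999992 [ 0.5 -0.8  1.5] 0.202 (231, 300, 2100)
25.83 -0.6403566929133854 0.14497999999999986 [ 1.2 -1.5  2.4] 0.202 (231, 299, 2079)
27.93 -2.0891755905511804 0.1431399999999998 [-1.8 -2.4  5.9] 0.205 (231, 300, 2118)
30.03 -3.5379944881889767 0.14129999999999973 [0.4 0.1 1.1] 0.202 (230, 299, 2044)
[ 0.4304896  -0.03095059  0.14128806] [-0.2  0.1  0.8] (230, 299, 2048)
d [([253.2, 198.8], [252, 194, 3, 12, 25]), ([203.4, 269.6], [201, 268, 7, 4, 17])]
```

View pics/w5.png

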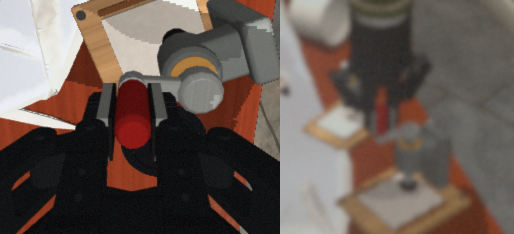

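The last picture shows the handle still between the pads and the crank low over the boss. The rim rows are unchanged, so the handle sank with the fingers, and the contact force is near zero. I'm handing in.

```bash
python3 - <<'E'
from bench import job,monitor
print(job.hand_in());s=monitor.sense();print(s["clock"],s["position"],s["contact_force"].round(1),s["finger_gap"])
E
```

```text
the job is handed in; nothing more can be done
None
the job is handed in; nothing more can be done
```

The screw is started and about one turn in, and the job was handed in at about 31 s with the fingers still holding the red handle. No verdict was reported.

- **Which clamp:** I picked the larger of the two. Its base measured about 0.11 x 0.15 m, which fits the 120 x 150 mm given.
- **Backward and drop:** I turned the screw back from about 0.4 rad. At about 2.75 rad the vertical force stepped by about -6 N, which marked the end of the thread. The grip held the screw up instead of letting it drop in the fingers, even though I had asked for 5 N. I ran on to about 4.6 rad, came forward to about 3.7 rad, then opened the fingers. It dropped: the handle's rim moved 11 pixel rows in the wrist picture.
- **Forward:** I regripped at 20 N, 8 mm lower, and turned 7.2 rad forward while following the thread down. The forces I read stayed under about 6 N. One script stopped partway on a print error; I checked the arm's position and carried on from there.
- **Last checks:** The handle sits at the same place between the pads as in the earlier grips, and the force on the tool is about 1 N. The gripper height gives a screw lift of about -16 mm. That figure comes from the gripper height and the pictures, as the screw itself could not be read directly.
- **Other things:** I never moved near the paints and other bystanders, but I did not measure them again at the end.

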